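# Fit the cart wheel to the hub

### The arm

A 6-joint arm with a two-finger parallel gripper is mounted at the origin on the work surface. World frame = base frame: x ahead of the robot, y to its left, z up, the work surface at z = 0. Lengths are in m, angles in rad, forces in N, time in s.
With the tool pointing down it reaches from about 0.325 to 0.925 m from the base axis. Payload 3.1 kg.
Tool frame: the origin (TCP) lies between the finger pads; the fingertips stand 25 mm ahead of it and the grasp point (between the pads) lies 6 mm ahead of it; z points along the fingers, y is the line along which they close (so a half turn about z gives the same grasp; the last joint's range is limited). The gripper opens to 85 mm and grips with 20 to 120 N. Pads are 22 mm wide; open, the fingers measure 114 mm over their backs; the gripper's body (76 mm by 85 mm) begins 54 mm behind the grasp point. The pads swing forward as they close: fully open they stand 13 mm farther back than shut.
Start: joints at [1.087, 0.217, 1.613, -0, 1.311, -0.112], TCP at [0.227, 0.582, 0.256] pointing down, gripper open.
Joint ranges: [-2.75, 2.75], [-0.78, 2.1], [0.31, 2.55], [-1.13, 4.27], [0.13, 2.63], [-2.58, 2.58]. Speed limits (rad/s): [2.79, 2.79, 3.14, 3.14, 3.14, 3.14].

### API

Orientations are given as a 3x3 rotation matrix whose columns are the frame's x, y, z axes.
In Python, from cell import sensors, vision, job_done gives the robot as it stands. The module is installed in compiled form; this text tells all that it offers.
- The arm moves only by the tool carry_out, never from a script. Its argument "deltas" is a list that holds one entry, the list of rows, each a list of 7 numbers: the turn, a rotation vector about the tool's x, y, z as a fraction of full scale, then the shift along the tool's x, y, z as a fraction of full scale, then the closure, from 0 (fully open) to 1 (shut). A call has 1 to 8 rows; each row is the pose to reach, as a shift and turn from the pose commanded when the call began, along the tool's axes at that moment; what a row does not reach only later rows make up. Full scale, the value 1, is 0.3 m for a shift and 90 degrees for a turn. A row lasts 1/12 s, in which the tool goes at most 41.7 mm and 7.16 degrees, less where a joint would pass 70% of its speed; a pose out of reach is approached as far as the arm can. A call with a number of a shift or a turn outside -1 to 1 is refused whole. A call with a gripper value outside its range is refused whole. The fingers move at their own pace and stop on an object; "squeeze" is the grip in N (left out, the last holds). Time passes only in rows, so rows that repeat a pose let the fingers close. It gives the time, the measured TCP pose, the force, the opening and the grip force at its end, in the units of the state.
- sensors.observe(): the state, without advancing time (a new reading comes with each control period).
- vision.capture(name): name is "scene" or "top"; returns (picture, depth): 480x640x3 uint8, red, green, blue; 480x640 float32, m along the optical axis (not along the pixel's ray), 0 where there is no reading.
- vision.get_calibration(name): a dict with "K" (3x3 intrinsics, pixels), "k1" (the pictures are not rectified: a ray, as slopes to the right and down, at radius r is drawn at 1 + k1 r^2 times it, then the intrinsics apply), "R" (3x3) and "t" (3): a world point X has camera coordinates R X + t. Camera axes: x right, y down, z forward; pixel columns grow to the right and rows downward; lengths in m; the calibration is good to about 2 mm. A picture is of the moment at which its call begins. get_calibration takes no time and is no camera call.
- job_done(): hands the job in; it is judged then, once.
Trained networks look in the newest picture that a camera, given by its name, has taken for a name from the list of things; names that differ only in an ending like _2 or _b are one class to them, and where a whole thing is asked for, a point or a joint stands for the part that bears it (a point fixed in the world has none). Each returns a list of dicts, best first, with "score" (0 to 1); they miss things now and then, are a little off and sometimes report something else, mostly with a low value. They report only what shows in the picture. A call takes as long as a camera call. They do not tell look-alikes from the thing itself.
- vision.recognise(thing, camera): "uv" ([column, row] in pixels, amid what is visible of it).
- vision.masks_of(thing, camera): "region" (480x640 bool, what is visible of it) and "uv" ([column, row] in pixels, amid what is visible of it).
The state is a dict: "time": time; "q": joint angles; "dq": joint speeds; "joint_efforts": joint torques, N m; "ee_pos": TCP position; "tcp_rot": TCP orientation; "wrist_force": force on the tool from outside, world axes, zero at the start; "moment": the same for the moment, N m; "grip_width": finger opening in m; "finger_force": force on a finger pad.
Only numpy, scipy, OpenCV 4.12 (cv2) and the standard library are available. Lean on these libraries where they do the work, as an engineer would, in place of code of your own. Each camera call takes 0.05 s, during which the arm holds its last target. There are 200 camera calls.

### The job

Take the small cart wheel off the bench, put it boss side up over the spigot of the hub on the blue stand, turn it until all four studs find its holes, and slide it fully home, flat on the hub face; then let go of it. Be gentle: never lean hard on the studs, force the wheel round against them or let it drop down, and leave the other tools, pots and loose nuts (they come later) where they are.

Things in the scene. Friction and masses are not known exactly. Their poses are not given: they have to be found in the camera images.
- wheel: Loose cart wheel lying flat on the bench, boss up, 0.4 to 0.8 kg. Origin: centre of the tyre's underside, z up along the axle. Black tyre 170 mm outside, 136 mm inside diameter, 0 to 34 mm above the origin. Yellow web 8 mm thick, 8 to 16 mm above the origin, with four 11.5 mm through holes on a 104 mm bolt circle (centres at +-36.8 mm in the wheel's own x and y).
- wheel_seat (a point): on the wheel's axis at the web's underside (8 mm above the wheel's origin), the face that comes to lie on the hub face. Turned on the stud tips under a push of 4 to 9 N, the wheel sinks 1 to 2 mm and stops turning freely as the holes find the studs; stop turning then, and it slides the 22 mm home with little resistance
- wheel_boss (a point): centre of the top rim of the wheel's steel boss, 66 mm above the wheel's origin. The boss is a tube, 40 mm outside, 50 mm tall above the web, 22.5 mm bore right through. Grip it from above near its top: fingertips no lower than about 33 mm below the rim, to stay clear of the studs later.
- stand: Blue stand fixed to the bench. Origin: centre of its 130 x 130 mm foot on the bench, z up along the hub's axis. It carries the dark steel hub, a flange 124 mm across. The hub was left at any angle about its axis and is very stiff to turn (8 N m): treat it as fixed. THE STUDS' ANGLE IS NOT PART OF ANY POSE READING: see it, or feel for it by turning the wheel under light pressure.
- hub_face (a point): centre of the hub's flat upper face, 60 mm above the bench (axes of the stand, not of the studs). Four 8 mm brass studs with tapered tips rise 22 mm from it, evenly on a 104 mm bolt circle, repeating every quarter turn; holes clear them only within about 2 degrees. Wheel over the spigot and resting on the stud tips: wheel origin 74 mm above the bench. Home: 52 mm.
- spigot_top (a point): top centre of the hub's central spigot, 20 mm thick, tapered at the tip over its last 6 mm, 40 mm above the hub face (100 mm above the bench). It goes into the wheel's bore before the studs are reached, with about 1.2 mm play all round
- nut_a: Bystander: loose brass wheel nut, ring 22 mm across, 10 mm high (origin: underside centre); leave it alone
- nut_b: Bystander: second such nut; leave it alone
- screwdriver: Bystander: red-handled screwdriver lying on the bench; leave it alone
- wrench: Bystander: steel open wrench lying on the bench; leave it alone
- spray_can: Bystander: blue spray can, 52 mm across, 170 mm high, standing; leave it alone
- paint_pot: Bystander: green-labelled jar, 76 mm across, 100 mm high, standing; leave it alone
- hammer: Bystander: hammer lying on the bench; leave it alone
There are look-alikes about, which are no part of the job. What is shaped like the stand but pink or red is not meant.

How it is judged:
By the outcome, as a careful person would: the job done as asked, in the order asked, and still so for the second after the job is handed in, with the robot touching nothing.
It also fails if it takes over 58 s, if anything falls off the work surface, if the arm or the gripper's body presses on something with over 40 N, if the wrist force passes 120 N, or if a joint passes its speed limit or range.

## Working session

There is one attempt and no reset: what is moved stays moved. The work goes in short steps, Python scripts to look and compute and a tool call to move; the robot and the scene stay as the last step left them, time stands still between calls to the robot, and variables do not carry over. Pictures are saved under pics/ and viewed, at most 10 in all, crops included, and the job is handed in when it is done.

Besides the shell and the picture viewer there is one more tool, called by a JSON object that holds its "fn" and its "kwargs". carry_out: Moves the arm, as the interface text tells. Shift numbers are shares of 0.3 m and turn numbers shares of 90 degrees, none past 1 either way. Its arguments: {"type":"object","properties":{"deltas":{"type":"array","items":{"type":"array","items":{"type":"array","items":{"type":"number","minimum":-1,"maximum":1}}}},"squeeze":{"type":"number"}},"required":["deltas"]}

```bash
mkdir -p pics; cat > h.py <<'E'
import numpy as np, cv2
from cell import sensors, vision
def world(cam, uv, depth):
    "pixel(s)+depth -> world"
    c=vision.get_calibration(cam); K=np.array(c["K"]);R=np.array(c["R"]);t=np.array(c["t"])
    d=np.array([c["k1"],0,0,0],float)
    uv=np.atleast_2d(np.array(uv,float)); n=cv2.undistortPoints(uv[:,None],K,d)[:,0]
    X=np.c_[n,np.ones(len(n))]*np.atleast_1d(depth)[:,None]
    return (X-t)@R
def project(cam,P):
    c=vision.get_calibration(cam); K=np.array(c["K"]);R=np.array(c["R"]);t=np.array(c["t"],float)
    return cv2.projectPoints(np.atleast_2d(np.array(P,float)),cv2.Rodrigues(R)[0],t,K,np.array([c["k1"],0,0,0],float))[0][:,0]
def save(img,name): cv2.imwrite("pics/"+name,img[...,::-1])
E
python3 - <<'E'
from h import *
for cam in ("scene","top"):
    img,d=vision.capture(cam); save(img,cam+"0.png"); np.savez(cam+"0.npz",img=img,d=d)
    c=vision.get_calibration(cam); print(cam,"pos",(-np.array(c["R"]).T@np.array(c["t"])).round(3),c["k1"],np.array(c["K"])[0,0])
    for th in ("wheel","stand","hub_face","spigot_top","wheel_boss"):
        for r in vision.masks_of(th,cam)[:3]:
            m=r["region"]&(d>0); P=world(cam,np.argwhere(m)[:,::-1],d[m]) if m.any() else np.zeros((1,3))
            print(th,round(r["score"],2),np.round(r["uv"]),m.sum(),np.median(P,0).round(3),P.max(0).round(3),P.min(0).round(3))
E
```

```text
scene pos [1.122 0.368 0.785] -0.07525568477430479 439.94754283079885
wheel 0.61 [391. 315.] 4717 [0.567 0.233 0.022] [0.642 0.314 0.069] [ 0.463  0.135 -0.004]
stand 0.84 [111. 254.] 1793 [ 0.716 -0.432  0.059] [ 0.775 -0.272  0.133] [ 0.647 -0.584 -0.003]
stand 0.79 [432. 235.] 2525 [0.3   0.233 0.057] [0.357 0.31  0.101] [ 0.126  0.15  -0.003]
stand 0.68 [272. 172.] 1681 [ 0.256 -0.255  0.052] [ 0.302 -0.205  0.1  ] [ 0.09  -0.377 -0.005]
hub_face 0.98 [272. 176.] 1736 [ 0.257 -0.257  0.051] [ 0.302 -0.205  0.1  ] [ 0.092 -0.381 -0.005]
hub_face 0.93 [107. 256.] 1925 [ 0.717 -0.435  0.059] [ 0.824 -0.262  0.16 ] [ 0.627 -0.594 -0.004]
hub_face 0.87 [430. 234.] 2401 [0.302 0.233 0.058] [0.357 0.307 0.101] [ 0.136  0.152 -0.005]
spigot_top 0.9 [433. 235.] 2494 [0.301 0.233 0.058] [0.357 0.31  0.101] [ 0.134  0.148 -0.004]
spigot_top 0.69 [108. 255.] 1859 [ 0.717 -0.435  0.059] [ 0.818 -0.281  0.158] [ 0.618 -0.585 -0.004]
spigot_top 0.56 [224. 224.] 2256 [ 0.497 -0.251  0.057] [ 0.545 -0.199  0.102] [ 0.355 -0.369 -0.003]
wheel_boss 0.84 [393. 318.] 4807 [0.567 0.234 0.021] [0.642 0
[... 469 characters left out ...]
5  -0.003]
hub_face 0.93 [422. 349.] 2404 [ 0.228 -0.267  0.059] [ 0.3   -0.21   0.108] [ 0.162 -0.35  -0.009]
hub_face 0.78 [237. 315.] 2278 [0.27  0.219 0.059] [0.351 0.304 0.104] [ 0.192  0.149 -0.006]
hub_face 0.55 [425. 260.] 2169 [ 0.464 -0.262  0.059] [ 0.541 -0.204  0.106] [ 0.405 -0.336 -0.001]
spigot_top 0.94 [240. 312.] 2292 [0.269 0.22  0.059] [0.348 0.308 0.104] [ 0.193  0.145 -0.002]
spigot_top 0.87 [496. 183.] 2059 [ 0.705 -0.447  0.058] [ 0.789 -0.386  0.103] [ 0.643 -0.527 -0.003]
spigot_top 0.65 [416. 348.] 2397 [ 0.228 -0.267  0.059] [ 0.297 -0.208  0.108] [ 0.161 -0.344 -0.009]
wheel_boss 0.93 [252. 208.] 3063 [0.549 0.225 0.02 ] [0.646 0.318 0.073] [ 0.465  0.141 -0.01 ]
```

```bash
python3 -c "
from cell import sensors
s=sensors.observe()
for k,v in s.items(): print(k,v)"
```

```text
time 0.6
q [ 1.08681139e+00  2.16841662e-01  1.61335939e+00 -3.87901978e-05
  1.31130975e+00 -1.12176293e-01]
dq [-0.00015092 -0.00030635 -0.00185605  0.0002414   0.001259   -0.00032002]
joint_efforts [-4.30862128e-04 -3.96586561e+01 -3.04031825e+01 -1.68909551e-04
  1.19310422e-03 -3.65766041e-06]
ee_pos [0.2270523  0.58233067 0.25635774]
tcp_rot [[-9.31675403e-01  3.63291810e-01  7.12727662e-05]
 [ 3.63291814e-01  9.31675402e-01  5.50070862e-05]
 [-4.64194593e-05  7.71415616e-05 -9.99999996e-01]]
wrist_force [0.52738311 0.52668806 0.31303578]
moment [ 0.00683349  0.02551411 -0.01818846]
finger_force 0.0
grip_width 0.08572688751443219
```

View pics/top0.png

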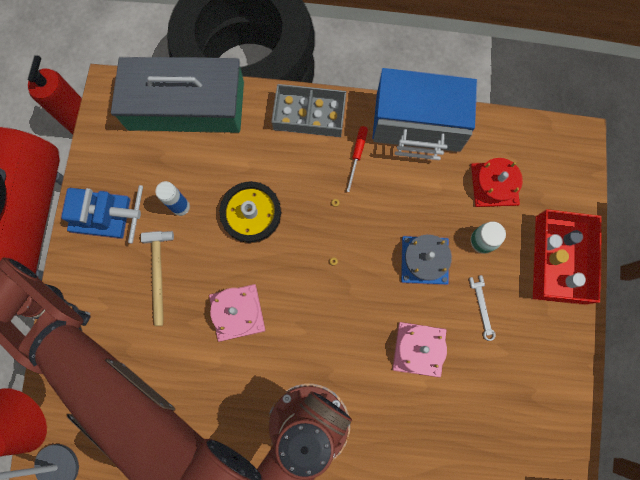

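View pics/scene0.png

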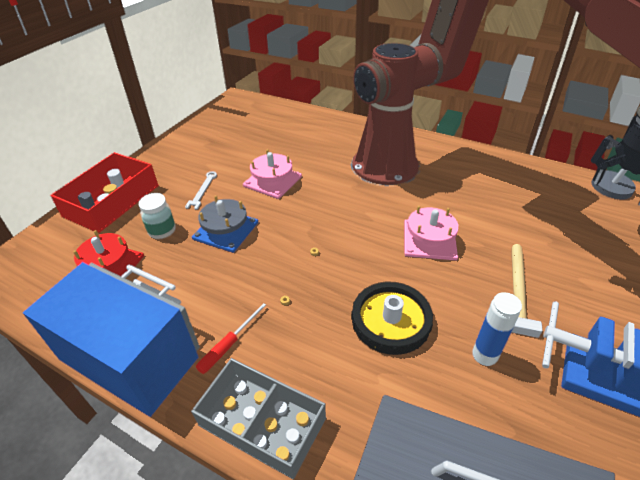

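Top picture: the only true wheel is at (250,211). Stand look-alikes are pink (237,312), pink (420,350) and red (497,182). The blue one at (426,258), with a dark hub, is the target and matches (224,222) in scene. The nuts are at (335,202) and (333,261).

```bash
cat > m.py <<'E'
from h import *
def cloud(cam,img,d):
    v,u=np.nonzero(d>0); return world(cam,np.c_[u,v],d[v,u]),img[v,u].astype(float)
def ortho(cam,img,c,z,half=.1,n=300):
    "view from above on the plane z, x up, y left"
    g=np.linspace(half,-half,n); X,Y=np.meshgrid(c[0]+g,c[1]+g,indexing="ij")
    uv=project(cam,np.c_[X.ravel(),Y.ravel(),np.full(X.size,z)]).reshape(n,n,2).astype(np.float32)
    return cv2.remap(img,uv[...,0],uv[...,1],cv2.INTER_CUBIC)
def circ(P,r):
    c,rr=cv2.minEnclosingCircle((P[:,:2]*1000).astype(np.float32)); return np.round(c,1),round(rr,1),r
E
python3 - <<'E'
from m import *
W=(.552,.226);S=(.467,-.262);tiles=[]
for cam in("top","scene"):
    f=np.load(cam+"0.npz");P,C=cloud(cam,f["img"],f["d"])
    for nm,c in(("wheel",W),("stand",S)):
        r=np.hypot(*(P[:,:2]-c).T); Q=P[r<.11]
        for lo,hi in((.027,.042),(.053,.067),(.0,.2)) if nm=="stand" else ((.027,.042),(.06,.072)):
            q=Q[(Q[:,2]>lo)&(Q[:,2]<hi)]; print(cam,nm,lo,len(q),circ(q,0),q.mean(0).round(4))
        q=Q[Q[:,2]>(.094 if nm=="stand" else .06)];print("  tip",len(q),q.mean(0).round(4),q.max(0).round(4))
    tiles.append(np.hstack([ortho(cam,f["img"],W,.016),ortho(cam,f["img"],S,.080)]))
save(np.vstack(tiles),"ortho0.png")
E
```

```text
top wheel 0.027 1067 (array([551.2, 225. ]), 87.1, 0) [0.5501 0.2259 0.0337]
top wheel 0.06 105 (array([552. , 225.5]), 20.3, 0) [0.5522 0.2262 0.0653]
  tip 108 [0.5518 0.2264 0.0655] [0.571  0.2428 0.073 ]
top stand 0.027 2 (array([ 428.7, -255.8]), 40.2, 0) [ 0.4287 -0.2558  0.0409]
top stand 0.053 1496 (array([ 473.1, -270.5]), 63.2, 0) [ 0.4713 -0.2694  0.06  ]
top stand 0.0 3595 (array([ 467., -262.]), 110.0, 0) [ 0.4631 -0.26    0.0317]
  tip 37 [ 0.4722 -0.2702  0.0989] [ 0.4825 -0.2621  0.1056]
scene wheel 0.027 1773 (array([555.7, 228.2]), 86.8, 0) [0.562  0.2316 0.0327]
scene wheel 0.06 199 (array([555.2, 229.6]), 21.0, 0) [0.5567 0.2304 0.0644]
  tip 199 [0.5567 0.2304 0.0644] [0.576  0.2492 0.069 ]
scene stand 0.027 3 (array([ 509.8, -222.8]), 11.9, 0) [ 0.5102 -0.2231  0.0409]
scene stand 0.053 1095 (array([ 476.1, -266.1]), 64.4, 0) [ 0.4827 -0.2623  0.0596]
scene stand 0.0 2894 (array([ 467.1, -262. ]), 109.9, 0) [ 0.4886 -0.2488  0.0327]
  tip 27 [ 0.4791 -0.2653  0.0976] [ 0.4859 -0.2586  0.1018]
```

View pics/ortho0.png

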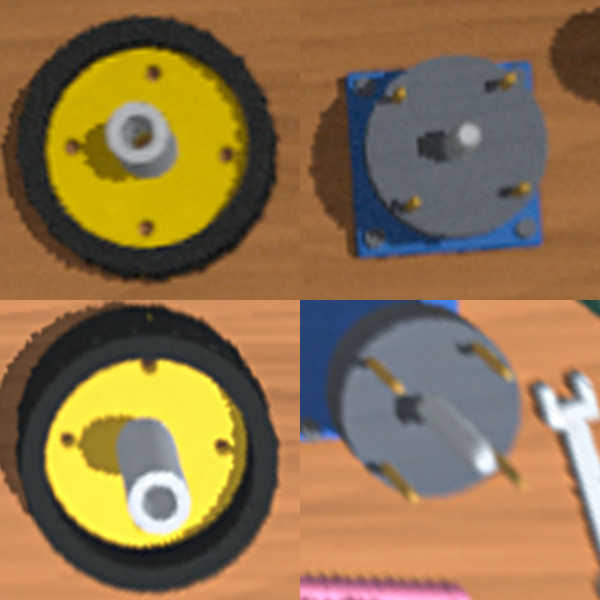

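Ortho crops: the chosen stand is blue with a dark hub, and the wheel has a yellow web and steel boss. By eye the holes are at about -2.4° and the studs about 52° (mod 90), so the wheel has to turn roughly -35.6°. I'll set out and refine that angle numerically in parallel.

{"fn": "carry_out", "kwargs": {"deltas": [[[0, 0, -0.237, -1.0, -0.49, 0, 0], [0, 0, -0.237, -1.0, -0.49, 0, 0], [0, 0, -0.237, -1.0, -0.49, 0, 0], [0, 0, -0.237, -1.0, -0.49, 0, 0], [0, 0, -0.237, -1.0, -0.49, 0, 0], [0, 0, -0.237, -1.0, -0.49, 0, 0], [0, 0, -0.237, -1.0, -0.49, 0, 0], [0, 0, -0.237, -1.0, -0.49, 0, 0]]], "squeeze": 20}}

```text
time: 1.27
ee_pos: [0.4497, 0.3397, 0.2567]
tcp_rot: [[-1.0, -0.001, 0.001], [-0.001, 1.0, 0.0], [-0.001, 0.0, -1.0]]
wrist_force: [0.8, 1.3, 0.0]
grip_width: 0.0853
finger_force: 0.0
```

```bash
python3 - <<'E'
from m import *
from scipy.optimize import minimize
import itertools
f={c:np.load(c+"0.npz")["img"] for c in("top","scene")}
def score(cam,c,a,z,sgn):
    k=np.deg2rad(a+90*np.arange(4)); pts=[]
    for dx,dy in itertools.product((-.002,0,.002),repeat=2):
        pts.append(np.c_[c[0]+.052*np.cos(k)+dx,c[1]+.052*np.sin(k)+dy,np.full(4,z)])
    uv=project(cam,np.vstack(pts)).astype(np.float32)
    p=cv2.remap(f[cam].astype(np.float32),uv[None,:,0],uv[None,:,1],cv2.INTER_LINEAR)[0]
    return (p[:,0]-p[:,2]).mean()*sgn
def fit(cam,c0,a0,z,sgn):
    best=max((score(cam,(c0[0]+dx,c0[1]+dy),a,z,sgn),a,c0[0]+dx,c0[1]+dy) for a in np.arange(a0-8,a0+8.1,.5) for dx in np.arange(-.006,.0061,.001) for dy in np.arange(-.006,.0061,.001))
    return np.round(best,4)
print("wheel top",fit("top",(.552,.2257),-2.4,.0155,-1))
print("wheel scene",fit("scene",(.5555,.229),-2.4,.0155,-1))
for z in(.068,.075):
  print("studs top",z,fit("top",(.473,-.2705),52,z,1)); print("studs scene",z,fit("scene",(.476,-.2661),52,z,1))
E
```

```text
Traceback (most recent call last):
  File "h.py", line 11, in project
    c=vision.get_calibration(cam); K=np.array(c["K"]);R=np.array(c["R"]);t=np.array(c["t"],float)
ValueError: time passes only in moves, steps and waits
```

```bash
python3 - <<'E'
from m import *
import itertools, h
f={c:np.load(c+"0.npz")["img"].astype(np.float32) for c in("top","scene")}
cal={c:vision.get_calibration(c) for c in f}; vision_get=lambda n:cal[n]
h.vision=type("V",(),{"get_calibration":staticmethod(vision_get)})
off=np.array(list(itertools.product((-.002,0,.002),repeat=2)))
def fit(cam,c0,a0,z,sgn):
    o=ortho(cam,f[cam],c0,z,.075,301); m=cv2.blur((o[...,0]-o[...,2])*sgn,(9,9)); best=(-1e9,)
    for a in np.arange(a0-8,a0+8.1,.25):
        k=np.deg2rad(a+90*np.arange(4))
        for dx in np.arange(-.006,.0061,.0005):
            for dy in np.arange(-.006,.0061,.0005):
                r=np.rint(150-(dx+.052*np.cos(k))*2000).astype(int);c=np.rint(150-(dy+.052*np.sin(k))*2000).astype(int)
                best=max(best,(m[r,c].mean(),a,c0[0]+dx,c0[1]+dy))
    return np.round(best,4)
print("wheel top",fit("top",(.552,.2257),-2.4,.0155,-1))
print("wheel scene",fit("scene",(.5555,.229),-2.4,.0155,-1))
for z in(.068,.075):
  print("studs top",z,fit("top",(.473,-.2705),52,z,1)); print("studs scene",z,fit("scene",(.476,-.2661),52,z,1))
E
```

```text
wheel top [-61.8945  -2.65     0.552    0.2257]
wheel scene [-36.4411  -2.65     0.5575   0.2295]
studs top 0.068 [96.3117 53.      0.4755 -0.273 ]
studs scene 0.068 [76.7925 49.5     0.47   -0.2721]
studs top 0.075 [96.8429 53.      0.4745 -0.2715]
studs scene 0.075 [105.6628  53.5      0.473   -0.2721]
```

{"fn": "carry_out", "kwargs": {"deltas": [[[0, 0, 0, -0.335, -0.363, 0.2, 0], [0, 0, 0, -0.335, -0.363, 0.2, 0], [0, 0, 0, -0.335, -0.363, 0.2, 0], [0, 0, 0, -0.335, -0.363, 0.2, 0], [0, 0, 0, -0.335, -0.363, 0.487, 0], [0, 0, 0, -0.335, -0.363, 0.487, 0], [0, 0, 0, -0.335, -0.363, 0.487, 0]]]}}

```text
time: 1.85
ee_pos: [0.5433, 0.2296, 0.1016]
tcp_rot: [[-1.0, 0.001, -0.016], [0.001, 1.0, -0.005], [0.016, -0.005, -1.0]]
wrist_force: [-2.4, -0.7, -2.3]
grip_width: 0.0853
finger_force: 0.0
```

{"fn": "carry_out", "kwargs": {"deltas": [[[0, 0, 0, 0, 0, 0, 0], [0, 0, 0, 0, 0, 0, 0], [0, 0, 0, 0, 0, 0, 0]]]}}

```text
time: 2.1
ee_pos: [0.5513, 0.2336, 0.1137]
tcp_rot: [[-1.0, -0.001, 0.006], [-0.001, 1.0, 0.002], [-0.006, 0.002, -1.0]]
wrist_force: [0.1, -0.1, 0.8]
grip_width: 0.0857
finger_force: 0.0
```

{"fn": "carry_out", "kwargs": {"deltas": [[[0, 0, 0, -0.007, -0.02, 0, 0], [0, 0, 0, -0.007, -0.02, 0, 0], [0, 0, 0, -0.007, -0.02, 0.08, 0], [0, 0, 0, -0.007, -0.02, 0.15, 0], [0, 0, 0, -0.007, -0.02, 0.15, 0], [0, 0, 0, -0.007, -0.02, 0.15, 0]]]}}

```text
time: 2.6
ee_pos: [0.5505, 0.2263, 0.065]
tcp_rot: [[-1.0, -0.001, -0.002], [-0.001, 1.0, -0.001], [0.002, -0.001, -1.0]]
wrist_force: [-0.1, 0.2, 0.2]
grip_width: 0.0851
finger_force: 0.0
```

{"fn": "carry_out", "kwargs": {"deltas": [[[0, 0, 0, 0, 0, 0, 1], [0, 0, 0, 0, 0, 0, 1], [0, 0, 0, 0, 0, 0, 1], [0, 0, 0, 0, 0, 0, 1], [0, 0, 0, 0, 0, 0, 1], [0, 0, 0, 0, 0, 0, 1], [0, 0, 0, 0, 0, 0, 1], [0, 0, 0, 0, 0, 0, 1]]], "squeeze": 20}}

```text
time: 3.27
ee_pos: [0.5524, 0.2271, 0.0669]
tcp_rot: [[-1.0, -0.001, 0.002], [-0.001, 1.0, 0.001], [-0.002, 0.001, -1.0]]
wrist_force: [-1.7, 1.2, 5.7]
grip_width: 0.0393
finger_force: 20.1
```

{"fn": "carry_out", "kwargs": {"deltas": [[[0, 0, 0, 0, 0, 0, 0], [0, 0, 0, 0, 0, 0, 0], [0, 0, 0, 0, 0, 0, 0], [0, 0, 0, 0, 0, 0, 0], [0, 0, 0.5, 0, 0, 0, 0], [0, 0, 0.5, 0, 0, 0, 0], [0, 0, 0.5, 0, 0, 0, 0], [0, 0, 0.5, 0, 0, 0, 0]]]}}

```text
time: 3.93
ee_pos: [0.551, 0.2263, 0.0648]
tcp_rot: [[-0.875, 0.485, -0.001], [0.485, 0.875, -0.0], [0.001, -0.001, -1.0]]
wrist_force: [-0.5, -0.5, 0.8]
grip_width: 0.0855
finger_force: 0.0
```

```bash
python3 -c "
from cell import sensors
s=sensors.observe(); print(s['ee_pos'],s['tcp_rot'],s['grip_width'],s['wrist_force'])"
```

```text
[0.55095135 0.22626526 0.06475162] [[-8.74764442e-01  4.84547798e-01 -7.75786529e-04]
 [ 4.84548125e-01  8.74764554e-01 -2.98667289e-04]
 [ 5.33911980e-04 -6.37169432e-04 -9.99999654e-01]] 0.08549489051874178 [-0.45595895 -0.45985113  0.8326194 ]
```

{"fn": "carry_out", "kwargs": {"deltas": [[[0, 0, 0.682, 0, 0, 0, 0], [0, 0, 0.682, 0, 0, 0, 0], [0, 0, 0.682, 0, 0, 0, 0], [0, 0, 0.682, 0, 0, 0, 0], [0, 0, 0.682, 0, 0, 0, 0], [0, 0, 0.682, 0, 0, 0, 0], [0, 0, 0.682, 0, 0, 0, 0], [0, 0, 0.682, 0, 0, 0, 0]]]}}

```text
time: 4.6
ee_pos: [0.551, 0.2263, 0.0647]
tcp_rot: [[-0.065, 0.998, -0.001], [0.998, 0.065, -0.0], [-0.0, -0.001, -1.0]]
wrist_force: [1.0, 0.3, 0.2]
grip_width: 0.0852
finger_force: 0.0
```

{"fn": "carry_out", "kwargs": {"deltas": [[[0, 0, 0.046, 0, 0, 0, 0], [0, 0, 0.046, 0, 0, 0, 1], [0, 0, 0.046, 0, 0, 0, 1], [0, 0, 0.046, 0, 0, 0, 1], [0, 0, 0.046, 0, 0, 0, 1], [0, 0, 0.046, 0, 0, 0, 1], [0, 0, 0.046, 0, 0, 0, 1], [0, 0, 0.046, 0, 0, 0, 1]]], "squeeze": 30}}

```text
time: 5.27
ee_pos: [0.5524, 0.2266, 0.0658]
tcp_rot: [[0.001, 1.0, 0.003], [1.0, -0.001, 0.0], [0.0, 0.003, -1.0]]
wrist_force: [2.5, -0.6, 1.2]
grip_width: 0.0394
finger_force: 30.8
```

```bash
python3 -c "
from cell import sensors
s=sensors.observe(); print(s['ee_pos'],s['tcp_rot'][0],s['grip_width'],s['wrist_force'],s['finger_force'],s['q'])"
```

```text
[0.55244114 0.22655491 0.06583634] [5.54783805e-04 9.99996184e-01 2.70645735e-03] 0.03943768824457682 [ 2.53978744 -0.62956714  1.16386275] 30.780098168179393 [ 2.71844943e-01  3.85025523e-01  1.79689868e+00 -4.38983190e-04
  9.56958881e-01  2.72652617e-01]
```

{"fn": "carry_out", "kwargs": {"deltas": [[[0, 0, 0, 0, 0, 0, 1], [0, 0, 0, 0, 0, 0, 1], [0, 0, 0, 0, 0, -0.03, 1], [0, 0, 0, 0, 0, -0.09, 1], [0, 0, 0, 0, 0, -0.19, 1], [0, 0, 0, 0, 0, -0.3, 1], [0, 0, 0, 0, 0, -0.4, 1], [0, 0, 0, 0, 0, -0.47, 1]]], "squeeze": 70}}

```text
time: 5.93
ee_pos: [0.5497, 0.2264, 0.2073]
tcp_rot: [[0.001, 1.0, -0.003], [1.0, -0.001, -0.0], [-0.0, -0.003, -1.0]]
wrist_force: [0.7, 0.1, -3.8]
grip_width: 0.038
finger_force: 71.3
```

{"fn": "carry_out", "kwargs": {"deltas": [[[0, 0, 0.05, -0.06, -0.03, 0, 1], [0, 0, 0.1, -0.16, -0.08, 0, 1], [0, 0, 0.15, -0.28, -0.13, 0, 1], [0, 0, 0.2, -0.4, -0.18, 0, 1], [0, 0, 0.25, -0.52, -0.22, 0, 1], [0, 0, 0.3, -0.64, -0.25, 0, 1], [0, 0, 0.35, -0.76, -0.26, 0, 1], [0, 0, 0.382, -0.88, -0.257, 0, 1]]]}}

```text
time: 6.6
ee_pos: [0.4695, -0.0377, 0.2038]
tcp_rot: [[0.568, 0.823, -0.008], [0.823, -0.568, 0.002], [-0.002, -0.008, -1.0]]
wrist_force: [1.4, 0.2, -4.8]
grip_width: 0.038
finger_force: 71.3
```

```bash
python3 -c "
from cell import sensors
s=sensors.observe(); print(s['ee_pos'],s['tcp_rot'],s['grip_width'],s['wrist_force'],s['finger_force'],s['q'])"
```

```text
[ 0.46952511 -0.03768081  0.20383589] [[ 0.56782797  0.82311124 -0.00769896]
 [ 0.82314391 -0.56782746  0.00246405]
 [-0.00234349 -0.00773651 -0.99996733]] 0.03801074447635783 [ 1.39656526  0.22505605 -4.8390895 ] 71.29574965685606 [-2.29631114e-01 -5.86172593e-02  2.01125293e+00  6.94929011e-04
  1.19701488e+00  3.73988255e-01]
```

{"fn": "carry_out", "kwargs": {"deltas": [[[0, 0, 0, -0.1, 0.0685, 0, 1], [0, 0, 0, -0.21, 0.1438, 0, 1], [0, 0, 0, -0.32, 0.219, 0, 1], [0, 0, 0, -0.43, 0.2944, 0, 1], [0, 0, 0, -0.53, 0.363, 0, 1], [0, 0, 0, -0.6, 0.411, 0, 1], [0, 0, 0, -0.63, 0.431, 0, 1], [0, 0, 0, -0.639, 0.4375, 0, 1]]]}}

```text
time: 7.27
ee_pos: [0.4719, -0.2703, 0.2044]
tcp_rot: [[0.568, 0.823, -0.004], [0.823, -0.568, 0.003], [0.0, -0.005, -1.0]]
wrist_force: [0.9, 0.9, -4.5]
grip_width: 0.0382
finger_force: 71.4
```

{"fn": "carry_out", "kwargs": {"deltas": [[[0, 0, 0, 0, 0, 0, 1], [0, 0, 0, 0, 0, 0, 1], [0, 0, 0, 0, 0, 0, 1]]]}}

```text
time: 7.52
ee_pos: [0.4734, -0.2677, 0.2055]
tcp_rot: [[0.564, 0.826, -0.002], [0.826, -0.564, 0.002], [0.001, -0.003, -1.0]]
wrist_force: [0.5, 0.2, -5.2]
grip_width: 0.0381
finger_force: 71.4
```

```bash
python3 - <<'E'
from m import *
s=sensors.observe();p=s['ee_pos'];print(p,s['tcp_rot'],s['wrist_force'],s['moment'])
tiles=[]
for cam in("top","scene"):
    img,d=vision.capture(cam); np.savez(cam+"1.npz",img=img,d=d)
    P,C=cloud(cam,img,d); z0=p[2]-.066
    Q=P[np.hypot(*(P[:,:2]-p[:2]).T)<.11]
    yel=C[np.hypot(*(P[:,:2]-p[:2]).T)<.11]; y=(yel[:,0]>120)&(yel[:,2]<60)&(Q[:,2]>.1)
    print(cam,"web",y.sum(),np.median(Q[y],0).round(4))
    A=np.c_[Q[y][:,:2]-p[:2],np.ones(y.sum())]; print(" plane",np.linalg.lstsq(A,Q[y][:,2],rcond=None)[0].round(4))
    tiles.append(np.hstack([ortho(cam,img,p[:2],z0+.016),ortho(cam,img,p[:2],z0+.034)]))
save(np.vstack(tiles),"ortho1.png")
E
```

```text
[ 0.47335807 -0.26766238  0.20548611] [[ 5.64076115e-01  8.25721259e-01 -1.59352826e-03]
 [ 8.25722359e-01 -5.64072779e-01  2.11805918e-03]
 [ 8.50060579e-04 -2.51055850e-03 -9.99996487e-01]] [ 0.53199815  0.23557177 -5.15362945] [ 0.02048291 -0.00685859  0.03294778]
top web 441 [ 0.4736 -0.2742  0.4969]
 plane [-1.2589  1.254   0.3562]
scene web 307 [ 0.4828 -0.2406  0.1556]
 plane [0.0395 0.0662 0.1559]
```

View pics/ortho1.png

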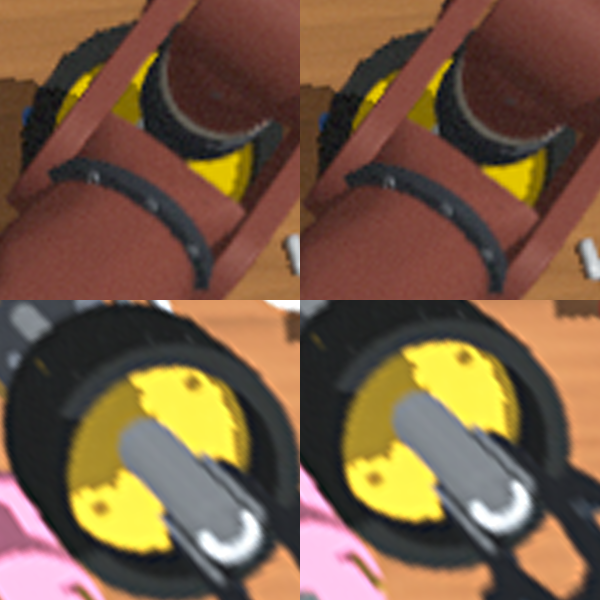

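The scene tile shows the wheel level, with two opposite holes at (191,383) and (100,507). Its centre is about 1.5 mm off the hub in y and its hole angle is about -36.5°, against about -37° for the studs. I'll correct this and descend.

{"fn": "carry_out", "kwargs": {"deltas": [[[0, 0, 0, -0.005, 0.002, 0.03, 1], [0, 0, 0, -0.005, 0.002, 0.08, 1], [0, 0, 0, -0.005, 0.002, 0.12, 1], [0, 0, 0, -0.005, 0.002, 0.14, 1], [0, 0, 0, -0.005, 0.002, 0.145, 1], [0, 0, 0, -0.005, 0.002, 0.145, 1]]]}}

```text
time: 8.12
ee_pos: [0.4728, -0.2708, 0.1616]
tcp_rot: [[0.565, 0.825, -0.002], [0.825, -0.565, 0.001], [0.0, -0.002, -1.0]]
wrist_force: [1.1, 0.1, -4.2]
grip_width: 0.0382
finger_force: 71.3
```

{"fn": "carry_out", "kwargs": {"deltas": [[[0, 0, 0, 0, 0, 0.003, 1], [0, 0, 0, 0, 0, 0.006, 1], [0, 0, 0, 0, 0, 0.01, 1], [0, 0, 0, 0, 0, 0.014, 1], [0, 0, 0, 0, 0, 0.014, 1]]]}}

```text
time: 8.53
ee_pos: [0.4734, -0.2714, 0.1586]
tcp_rot: [[0.566, 0.825, 0.0], [0.825, -0.566, -0.0], [-0.0, 0.0, -1.0]]
wrist_force: [-0.1, 0.9, -3.9]
grip_width: 0.038
finger_force: 71.3
```

{"fn": "carry_out", "kwargs": {"deltas": [[[0, 0, 0, 0.006, -0.004, 0, 1], [0, 0, 0, 0.006, -0.004, 0, 1], [0, 0, 0, 0.006, -0.004, 0, 1], [0, 0, 0, 0.006, -0.004, 0.004, 1], [0, 0, 0, 0.006, -0.004, 0.008, 1], [0, 0, 0, 0.006, -0.004, 0.012, 1], [0, 0, 0, 0.006, -0.004, 0.012, 1]]]}}

```text
time: 9.12
ee_pos: [0.4732, -0.269, 0.1545]
tcp_rot: [[0.566, 0.825, -0.001], [0.825, -0.566, 0.0], [0.0, -0.001, -1.0]]
wrist_force: [0.6, -0.2, -4.2]
grip_width: 0.0387
finger_force: 71.3
```

{"fn": "carry_out", "kwargs": {"deltas": [[[0, 0, 0, 0, 0, 0.006, 1], [0, 0, 0, 0, 0, 0.012, 1], [0, 0, 0, 0, 0, 0.018, 1], [0, 0, 0, 0, 0, 0.024, 1], [0, 0, 0, 0, 0, 0.028, 1], [0, 0, 0, 0, 0, 0.028, 1], [0, 0, 0, 0, 0, 0.028, 1]]]}}

```text
time: 9.7
ee_pos: [0.4739, -0.2694, 0.1465]
tcp_rot: [[0.566, 0.825, 0.001], [0.825, -0.566, -0.001], [0.0, 0.001, -1.0]]
wrist_force: [2.2, -0.7, -6.5]
grip_width: 0.038
finger_force: 71.3
```

{"fn": "carry_out", "kwargs": {"deltas": [[[0, 0, 0, 0.001, 0.002, 0, 1], [0, 0, 0, 0.001, 0.002, 0.006, 1], [0, 0, 0, 0.001, 0.002, 0.012, 1], [0, 0, 0, 0.001, 0.002, 0.018, 1], [0, 0, 0, 0.001, 0.002, 0.018, 1], [0, 0, 0, 0.001, 0.002, 0.018, 1]]]}}

```text
time: 10.2
ee_pos: [0.4741, -0.2693, 0.1408]
tcp_rot: [[0.566, 0.825, -0.0], [0.825, -0.566, 0.0], [0.0, -0.0, -1.0]]
wrist_force: [1.1, -1.2, -5.4]
grip_width: 0.0383
finger_force: 71.4
```

{"fn": "carry_out", "kwargs": {"deltas": [[[0, 0, 0, 0.001, 0, 0.003, 1], [0, 0, 0, 0.001, 0, 0.005, 1], [0, 0, 0, 0.001, 0, 0.007, 1], [0, 0, 0, 0.001, 0, 0.007, 1], [0, 0, 0, 0.001, 0, 0.007, 1]]]}}

```text
time: 10.62
ee_pos: [0.4742, -0.269, 0.1389]
tcp_rot: [[0.565, 0.825, -0.0], [0.825, -0.565, 0.0], [-0.0, -0.0, -1.0]]
wrist_force: [1.1, -0.7, -4.7]
grip_width: 0.0382
finger_force: 71.4
```

{"fn": "carry_out", "kwargs": {"deltas": [[[0, 0, 0, 0, 0, 0.002, 1], [0, 0, 0, 0, 0, 0.004, 1], [0, 0, 0, 0, 0, 0.006, 1], [0, 0, 0, 0, 0, 0.006, 1], [0, 0, 0, 0, 0, 0.006, 1]]]}}

```text
time: 11.03
ee_pos: [0.4742, -0.269, 0.1371]
tcp_rot: [[0.566, 0.825, -0.0], [0.825, -0.566, 0.0], [-0.0, -0.0, -1.0]]
wrist_force: [0.6, -0.2, -5.0]
grip_width: 0.0381
finger_force: 71.4
```

```bash
python3 -c "
from cell import sensors
s=sensors.observe(); print(s['ee_pos'],s['wrist_force'],s['moment'])"
```

```text
[ 0.47420553 -0.26902753  0.13707947] [ 0.60778701 -0.22354911 -4.98348722] [-0.07334402 -0.19184781 -0.03162299]
```

{"fn": "carry_out", "kwargs": {"deltas": [[[0, 0, 0, 0, 0, 0.003, 1], [0, 0, 0, 0, 0, 0.006, 1], [0, 0, 0, 0, 0, 0.01, 1], [0, 0, 0, 0, 0, 0.013, 1], [0, 0, 0, 0, 0, 0.013, 1]]]}}

```text
time: 11.45
ee_pos: [0.4742, -0.269, 0.133]
tcp_rot: [[0.565, 0.825, -0.0], [0.825, -0.565, 0.0], [0.0, -0.0, -1.0]]
wrist_force: [1.3, -1.0, -5.2]
grip_width: 0.0381
finger_force: 71.4
```

{"fn": "carry_out", "kwargs": {"deltas": [[[0, 0, 0, 0, 0, 0.005, 1], [0, 0, 0, 0, 0, 0.01, 1], [0, 0, 0, 0, 0, 0.016, 1], [0, 0, 0, 0, 0, 0.022, 1], [0, 0, 0, 0, 0, 0.028, 1], [0, 0, 0, 0, 0, 0.033, 1], [0, 0, 0, 0, 0, 0.033, 1]]]}}

```text
time: 12.03
ee_pos: [0.4742, -0.269, 0.123]
tcp_rot: [[0.566, 0.825, -0.0], [0.825, -0.566, 0.0], [0.0, -0.0, -1.0]]
wrist_force: [1.1, -1.1, -5.2]
grip_width: 0.0382
finger_force: 71.4
```

{"fn": "carry_out", "kwargs": {"deltas": [[[0, 0, 0, 0, 0, 0.003, 1], [0, 0, 0, 0, 0, 0.006, 1], [0, 0, 0, 0, 0, 0.009, 1], [0, 0, 0, 0, 0, 0.012, 1], [0, 0, 0, 0, 0, 0.014, 1], [0, 0, 0, 0, 0, 0.014, 1]]]}}

```text
time: 12.53
ee_pos: [0.4742, -0.269, 0.119]
tcp_rot: [[0.565, 0.825, -0.0], [0.825, -0.565, 0.0], [-0.0, -0.0, -1.0]]
wrist_force: [1.1, -0.8, -4.3]
grip_width: 0.0379
finger_force: 71.4
```

Another 1.5 mm in small steps, until it carries load.

{"fn": "carry_out", "kwargs": {"deltas": [[[0, 0, 0, 0, 0, 0.002, 1], [0, 0, 0, 0, 0, 0.003, 1], [0, 0, 0, 0, 0, 0.005, 1], [0, 0, 0, 0, 0, 0.005, 1], [0, 0, 0, 0, 0, 0.005, 1]]]}}

```text
time: 12.95
ee_pos: [0.4742, -0.269, 0.1182]
tcp_rot: [[0.565, 0.825, -0.0], [0.825, -0.565, 0.0], [-0.0, -0.0, -1.0]]
wrist_force: [-2.2, 1.0, 0.3]
grip_width: 0.0383
finger_force: 71.7
```

{"fn": "carry_out", "kwargs": {"deltas": [[[0, 0, 0, 0, 0, 0.002, 1], [0, 0, 0, 0, 0, 0.002, 1], [0, 0, 0, 0, 0, 0.002, 1]]]}}

```text
time: 13.2
ee_pos: [0.4742, -0.269, 0.1181]
tcp_rot: [[0.565, 0.825, -0.0], [0.825, -0.565, 0.0], [-0.0, -0.0, -1.0]]
wrist_force: [-4.0, 1.6, 5.4]
grip_width: 0.0381
finger_force: 72.2
```

{"fn": "carry_out", "kwargs": {"deltas": [[[0, 0, 0, 0, 0, 0, 0.8], [0, 0, 0, 0, 0, 0, 0.5], [0, 0, 0, 0, 0, 0, 0], [0, 0, 0, 0, 0, 0, 0], [0, 0, 0, 0, 0, 0, 0], [0, 0, 0, 0, 0, 0, 0]]], "squeeze": 20}}

```text
time: 13.7
ee_pos: [0.4744, -0.2692, 0.1171]
tcp_rot: [[0.566, 0.825, 0.0], [0.825, -0.566, -0.0], [0.0, 0.0, -1.0]]
wrist_force: [-0.5, -1.0, 0.4]
grip_width: 0.0852
finger_force: 0.0
```

{"fn": "carry_out", "kwargs": {"deltas": [[[0, 0, 0, 0, 0, -0.04, 0], [0, 0, 0, 0, 0, -0.1, 0], [0, 0, 0, 0, 0, -0.2, 0], [0, 0, 0, 0, 0, -0.3, 0], [0, 0, 0, 0, 0, -0.4, 0], [0, 0, 0, 0, 0, -0.5, 0]]]}}

```text
time: 14.2
ee_pos: [0.4742, -0.269, 0.2695]
tcp_rot: [[0.565, 0.825, 0.001], [0.825, -0.565, -0.001], [-0.0, 0.001, -1.0]]
wrist_force: [1.0, 0.2, 0.4]
grip_width: 0.0851
finger_force: 0.0
```

{"fn": "carry_out", "kwargs": {"deltas": [[[0, 0, 0, 0.7, -0.5, 0, 0], [0, 0, 0, 0.7, -0.5, 0, 0], [0, 0, 0, 0.7, -0.5, 0, 0], [0, 0, 0, 0.7, -0.5, 0, 0], [0, 0, 0, 0.7, -0.5, 0, 0], [0, 0, 0, 0.7, -0.5, 0, 0], [0, 0, 0, 0.7, -0.5, 0, 0], [0, 0, 0, 0.7, -0.5, 0, 0]]]}}

```text
time: 14.87
ee_pos: [0.4692, -0.0086, 0.268]
tcp_rot: [[0.561, 0.828, 0.001], [0.828, -0.561, 0.0], [0.001, 0.001, -1.0]]
wrist_force: [-0.1, -0.6, 0.6]
grip_width: 0.0854
finger_force: 0.0
```

```bash
python3 - <<'E'
from m import *
S=(.473,-.269);tiles=[]
for cam in("top","scene"):
    img,d=vision.capture(cam);P,C=cloud(cam,img,d)
    k=np.hypot(*(P[:,:2]-S).T)<.1;Q=P[k];c=C[k]
    y=(c[:,0]>120)&(c[:,2]<60)&(Q[:,2]>.05)&(Q[:,2]<.1); A=np.c_[Q[y][:,:2]-S,np.ones(y.sum())]
    print(cam,y.sum(),np.median(Q[y],0).round(4),np.linalg.lstsq(A,Q[y][:,2],rcond=None)[0].round(4))
    b=Q[(Q[:,2]>.105)&(Q[:,2]<.13)]; print(" boss",len(b),np.median(b,0).round(4),np.percentile(b[:,2],90) if len(b) else 0)
    tiles.append(ortho(cam,img,S,.068,.15,400))
save(np.hstack(tiles),"final.png")
E
```

```text
top 1604 [ 0.4698 -0.2659  0.0679] [0.0029 0.0088 0.0683]
 boss 156 [ 0.4712 -0.2696  0.1174] 0.121570189549479
scene 180 [ 0.4798 -0.2474  0.0682] [0.0656 0.0252 0.0689]
 boss 164 [ 0.4785 -0.2653  0.1157] 0.11869088327916974
```

View pics/final.png

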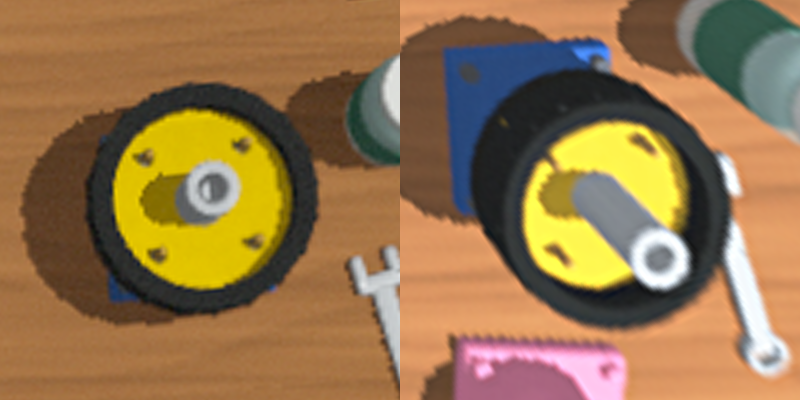

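The wheel sits flat on the blue stand: the web's top is at 68 mm and the boss rim at about 118 mm, which is home. Studs show in the holes at (145,158), (242,145), (255,241) and (157,254), and the robot is clear.

```bash
python3 -c "
from cell import job_done
print(job_done())"
```

```text
the job is handed in; nothing more can be done
None
```

The wheel is fully home on the blue stand's hub, boss up with all four studs through its holes; I released it and handed the job in at about 15 s of the 58 s allowed.

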